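# Slide a mounted filter along the guide rail into the corner pocket of a reading station

## Robot

A 6-joint arm with a two-finger parallel gripper is mounted at the origin on the work surface. World frame = base frame: x ahead of the robot, y to its left, z up, the work surface at z = 0. Lengths are in mm, angles in degrees, forces in N, time in s.
With the tool pointing down it reaches from about 350 to 850 mm from the base axis. Payload 8.1 kg.
Tool frame: the origin (TCP) lies midway between the tips of the shut fingers; the grasp point (between the pads) lies 19 mm behind it (r.grasp_offset is the distance from the TCP to the grasp point, in mm); z points along the fingers, x is the direction in which the jaws open and shut, and the axes are right-handed (so a half turn about z gives the same grasp; the last joint's range is limited). The gripper opens to 85 mm and grips with 20 to 120 N. Pads are 22 mm wide; open, the fingers measure 114 mm over their backs; the gripper's body (76 mm by 85 mm) begins 54 mm behind the grasp point. The pads swing forward as they close: fully open they stand 13 mm farther back than shut.
Start: joints at [59.908, 7.471, 85.268, -0, 87.261, -4.893], TCP at [255.435, 542.916, 231.292] pointing down, gripper open.
Joint ranges: [-169.43, 169.43], [-51.17, 129.36], [1.28, 143.12], [-76.62, 256.62], [0, 156.53], [-152.29, 152.29]. Speed limits (degrees/s): [136.94, 136.94, 159.86, 180, 180, 180].

## Interface

Orientations are given as [roll, pitch, yaw] about the fixed x, y, z axes, in that order (R = Rz(yaw) Ry(pitch) Rx(roll)).
In Python, from bench import r, optics, hand_in gives the robot as it stands.
- The arm moves only by the shell command python3 -m pendant 'ROWS' [FORCE]. ROWS is JSON, a list of rows, each a list of 5 numbers: the opening, from 0 (shut) to 1 (fully open), then the shift along the tool's x, y, z in mm, then the turn about the tool's z in degrees. A call has 1 to 10 rows; each row shifts and turns the commanded pose from where the row before left it, along the tool's axes as they then stand; what a row does not reach is not made up. A row lasts 1/10 s, in which the tool goes at most 50 mm and 8.59 degrees, less where a joint would pass 70% of its speed; a pose out of reach is approached as far as the arm can. A call with a gripper value outside its range is refused whole. The fingers move at their own pace and stop on an object; FORCE is the grip in N (left out, the last holds). Time passes only in rows, so rows that do not move let the fingers close. It gives the time, the measured TCP pose, the force and the opening at its end, in the units of the state.
- r.sense(): the state, without advancing time (a new reading comes with each control period).
- optics.snapshot(name): name is "scene" or "top" or "wrist"; returns (picture, depth): 400x640x3 uint8, blue, green, red; 400x640 float32, mm along the optical axis (not along the pixel's ray), 0 where there is no reading.
- optics.camera_params(name): a dict with "camera_matrix" (3x3 intrinsics, pixels), "k1" (the pictures are not rectified: a ray, as slopes to the right and down, at radius r is drawn at 1 + k1 r^2 times it, then the intrinsics apply), "eye" and "orientation" of the camera in the world. Camera axes: x right, y down, z forward; pixel columns grow to the right and rows downward; lengths in mm; the calibration is good to about 2 mm. A picture is of the moment at which its call begins: read the wrist's pose just before it. camera_params takes no time and is no camera call; for the wrist camera it gives the pose at the moment of the call.
- hand_in(): hands the job in, once; it reports no verdict.
Trained networks look in the newest picture that a camera, given by its name, has taken for a name from the list of things; names that differ only in an ending like _2 or _b are one class to them, and where a whole thing is asked for, a point or a joint stands for the part that bears it (a point fixed in the world has none). Each returns a list of dicts, best first, with "score" (0 to 1); they miss things now and then, are a little off and sometimes report something else, mostly with a low value. They report only what shows in the picture. A call takes as long as a camera call. They do not tell look-alikes from the thing itself.
- optics.search_frame(camera, query): "at" ([x, y, z] in mm, in world coordinates, good to about 4 mm: the middle of the surface that is visible of it).
The state is a dict: "time": time; "joint_pos": joint angles; "qd": joint speeds; "joint_efforts": joint torques, N m; "tool_pos": TCP position; "tcp_rot": TCP orientation; "ft_force": force on the tool from outside, world axes, zero at the start; "wrist_torque": the same for the moment, N m; "finger_gap": finger opening in mm.
Only numpy, scipy, OpenCV 4.12 (cv2) and the standard library are available. Lean on these libraries where they do the work, as an engineer would, in place of code of your own. Each camera call takes 0.05 s, during which the arm holds its last target. There are 200 camera calls.

## Task

Push the green filter across the deck until its mount lies flush against the blue guide rail, then, keeping it against the rail, drag it along into the corner pocket until it is fully home against both the rail and the end stop, over the reading window. Only push and slide it by its metal mount: do not lift or tip it and do not touch the green glass. Leave the amber filter, the dropper bottle and the cuvette rack where they are, and finish with the hand clear.

Things in the scene. Friction and masses are not known exactly. Their poses are not given: they have to be found in the camera images.
- station: fixed filter reading station: white housing under a dark grey flat deck. Origin on the desk surface; x points across the deck to the rail, y along the rail to the end stop, z up. All mm below are in this frame. Deck top at z = 45, x -115 to 85, y -150 to 150. Deck, rail, stop and guide are rigid, slippery anodised metal (friction with the mounts about 0.25, much less than that of finger pads)
- rail (a point): point on the blue guide rail's guiding face at deck level (station x 65, y 0, z 45). The rail stands on the deck along its whole length in y, from x 65 to 80, and rises 16 mm above the deck (top at z = 61); its guiding face looks to -x
- stop (a point): point on the blue end stop's face at deck level (station x 40, y 125, z 45). The stop block spans y 125 to 145 and x 0 to 65, up to the rail, and rises 16 mm above the deck (top at z = 61); its face looks to -y
- inner_guide (a point): point on the face of the pocket's low blue inner guide at deck level (station x 12, y 116, z 45), opposite the rail. It spans x 0 to 12, y 108 to 125 and is only 6 mm high (top at z = 51); its face leaves the 50 mm mount 3 mm of play from the rail. A lead-in of the same height slants from it down to about x 1, y 97
- seat (a point): centre of the corner pocket on the deck surface, over the round dark reading window with steel rim (station x 40, y 95, z 45): the green filter's origin lies here when it is fully home, its axes parallel to the station's
- green_filter: loose filter to slide: bare aluminium mount 50 mm (its x) by 60 mm (its y), 14 mm high, green glass disc in the middle; about 90 g. Origin at the centre of its underside, z up. It starts near the deck's -y end, centre 30 to 75 mm short of touching the rail, turned up to 0.45 rad. Home: its axes along the station's, its +x side (60 mm long) on the rail, its +y side on the end stop
- green_glass: the green glass disc of the green filter, 35 mm diameter, set in the mount and moving with it; origin at the centre of the disc's underside, 10.5 mm above the mount's underside. The disc stands 2.5 mm proud of the mount's top. Not to be touched
- amber_filter: bystander: a like filter, 50 x 60 mm aluminium mount 14 mm high (disc top at 16.5 mm) with amber glass, loose on the deck near its front (-x) edge at the +y end, some 35 mm or more in front of the pocket's inner guide. Origin at the centre of its underside
- dropper_bottle: bystander: small brown dropper bottle with label and black cap, 34 mm diameter, 80 mm tall, standing on the desk off the station's -y end. Origin at the centre of its underside
- cuvette_rack: bystander: white cuvette rack, 100 x 50 mm, 50 mm high with its cuvettes, standing on the desk off the station's +y end. Origin at the centre of its underside
Mind the look-alikes: they are no part of the job. Leave any pink, purple or yellow look-alike of the green_filter alone.

How it is judged:
By the outcome, as a careful person would: the job done as asked, in the order asked, and still so for the second after the job is handed in, with the robot touching nothing.
It also fails if it takes over 51 s, if anything falls off the work surface, if the arm or the gripper's body presses on something with over 40 N, if the wrist force passes 120 N, or if a joint passes its speed limit or range.

## Working session

There is one attempt and no reset: what is moved stays moved. The work goes in short steps, Python scripts to look and compute and a shell command to move; the robot and the scene stay as the last step left them, time stands still between calls to the robot, and variables do not carry over. Pictures are saved under pics/ and viewed, about 8 in all and at most 12, crops included, and the job is handed in when it is done.

```bash
ls; mkdir -p pics
cat > h.py <<'E'
import numpy as np, cv2
from bench import r, optics, hand_in
from scipy.spatial.transform import Rotation as R
def cam(n):
    p=optics.camera_params(n); K=np.array(p["camera_matrix"]); o=np.array(p["orientation"])
    M=o if o.shape==(3,3) else R.from_euler('xyz',o,degrees=True).as_matrix()
    return K,p["k1"],np.array(p["eye"]),M
def ray(n,uv,c=None):
    K,k,e,M=c or cam(n); uv=np.atleast_2d(np.float64(uv))
    s=cv2.undistortPoints(uv[:,None],K,np.array([k,0,0,0,0.]))[:,0]
    return e,np.c_[s,np.ones(len(s))]@M.T
def atz(n,uv,z,c=None):
    e,d=ray(n,uv,c); return e+d*((z-e[2])/d[:,2])[:,None]
def proj(n,P,c=None):
    K,k,e,M=c or cam(n); q=(np.atleast_2d(P)-e)@M
    return cv2.projectPoints(q,np.zeros(3),np.zeros(3),K,np.array([k,0,0,0,0.]))[0][:,0]
E
python3 - <<'E'
from h import *
print(optics.camera_params("top"))
for n in["top","scene"]:
    im,d=optics.snapshot(n); cv2.imwrite(f"pics/{n}1.png",im); np.save(f"pics/{n}d.npy",d)
    for q in["green_filter","green_glass","seat","rail","stop","inner_guide","amber_filter","dropper_bottle","cuvette_rack"]:
        print(n,q,[(np.round(x["at"]).tolist(),round(x["score"],2)) for x in optics.search_frame(n,q)][:3])
print(r.sense())
E
```

```text
pics
{'camera_matrix': array([[438.71255737,   0.        , 322.15789443],
       [  0.        , 438.71255737, 202.01936376],
       [  0.        ,   0.        ,   1.        ]]), 'k1': 0.018576123610390245, 'eye': array([ 505.68600481,   34.65679856, 1085.40469938]), 'orientation': array([-176.74827663,   -0.25241917,  -88.46221999])}
top green_filter [([428.0, -243.0, 9.0], 0.81), ([541.0, -90.0, 57.0], 0.67), ([684.0, -221.0, 14.0], 0.61)]
top green_glass [([544.0, -91.0, 60.0], 0.73), ([729.0, -39.0, 14.0], 0.63), ([684.0, -225.0, 15.0], 0.59)]
top seat [([534.0, -9.0, 44.0], 0.79)]
top rail [([535.0, -10.0, 43.0], 0.96)]
top stop [([537.0, -10.0, 45.0], 0.66), ([546.0, -92.0, 64.0], 0.61)]
top inner_guide [([532.0, -10.0, 43.0], 0.83), ([546.0, -94.0, 66.0], 0.3)]
top amber_filter [([464.0, 63.0, 58.0], 0.61), ([550.0, 234.0, 29.0], 0.48)]
top dropper_bottle [([584.0, -202.0, 47.0], 0.73)]
top cuvette_rack []
scene green_filter [([739.0, -41.0, 14.0], 0.87), ([438.0, -242.0, 8.0], 0.82), ([683.0, -222.0, 14.0], 0.8)]
scene green_glass [([598.0, -203.0, 44.0], 0.71), ([681.0, -224.
[... 403 characters left out ...]
([558.0, -14.0, 45.0], 0.27)]
{'time': 1.0, 'joint_pos': array([ 5.99078046e+01,  7.47156650e+00,  8.52673831e+01, -9.48533498e-04,
        8.72609597e+01, -4.89223247e+00]), 'qd': array([-0.11480023, -0.04308269,  0.00635553,  0.09168729, -0.0268372 ,
       -0.00454337]), 'joint_efforts': array([ 7.00977853e-04, -5.69322824e+01, -5.00879610e+01, -6.73308637e-05,
        6.72958668e-04,  5.38074204e-06]), 'tool_pos': array([255.44886959, 542.91430211, 231.29204569]), 'tcp_rot': array([ 1.79999048e+02, -9.64016052e-06,  6.48000824e+01]), 'ft_force': array([-0.07238807, -0.39060899,  0.391886  ]), 'wrist_torque': array([-0.00927728, -0.00533785, -0.05143434]), 'finger_gap': 85.45012757447772}
```

Run:
```python
from h import *
im=cv2.imread("pics/top1.png"); c=im[90:310,200:480]; cv2.imwrite("pics/top1c.png",cv2.resize(c,None,fx=2.7,fy=2.7,interpolation=cv2.INTER_CUBIC))
```

```text
(no output)
```

View pics/top1c.png

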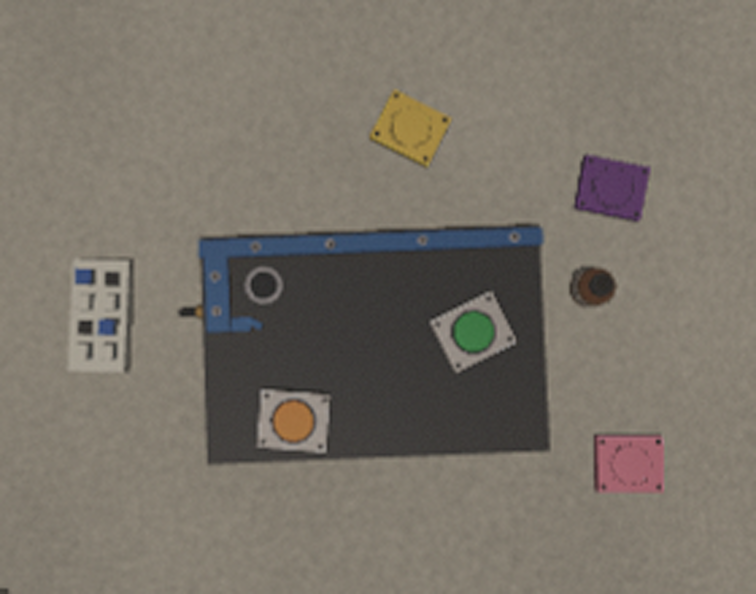

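The top view shows the blue rail along the top (far side) and the stop, window and pocket at left (window at crop 264,285). The green filter is at (474,331), turned; amber is at (294,420), the bottle at (593,286) and the rack at the left. Next I fit the poses.

```bash
cat > fit.py <<'E'
from h import *
from scipy.optimize import least_squares
def pc(n,mask,z,c=None):
    v,u=np.nonzero(mask); return atz(n,np.c_[u,v],z,c)[:,:2]
def big(m):
    n,l,s,_=cv2.connectedComponentsWithStats(m.astype(np.uint8)); return l==1+np.argmax(s[1:,4])
def station(im,n="top",c=None):
    # edges: front deck edge x=-115 z45, y=+-150 z45 ends
    hsv=cv2.cvtColor(im,cv2.COLOR_BGR2HSV)
    dark=(hsv[...,2]<85)&(hsv[...,1]<70)
    blue=(hsv[...,0]>95)&(hsv[...,0]<125)&(hsv[...,1]>110)
    return hsv,dark,blue
E
python3 - <<'E'
from fit import *
im=cv2.imread("pics/top1.png"); hsv,dark,blue=station(im)
blue=big(blue); win=np.zeros(blue.shape,bool); win[165:265,270:410]=1
deck=big(dark&win)
P=pc("top",deck,45); B=pc("top",blue,61)
rot=lambda a:np.array([[np.cos(a),-np.sin(a)],[np.sin(a),np.cos(a)]])
# rail axis: blue points far along; station yaw from front deck edge and rail back edge
rect=lambda Q:cv2.minAreaRect(Q.astype(np.float32))
print("deck",rect(P)); print("blue",rect(B))
def edge(Q,axis,sgn,a):
    q=Q@rot(a); o=1-axis; bins=np.round(q[:,o]/4); pts=[]
    for b in np.unique(bins):
        s=q[bins==b]; pts.append([b*4,(s[:,axis].max() if sgn>0 else s[:,axis].min())])
    pts=np.array(pts[4:-4]); m=np.median(pts[:,1]); pts=pts[abs(pts[:,1]-m)<6]
    k=np.polyfit(*pts.T,1); return k[0],np.median(pts[:,1])
a=np.deg2rad(2.)
for i in range(3):
    f=edge(P,0,-1,a); g=edge(B,0,1,a); print("front slope,x",f,"rail back",g); a-=(f[0]+g[0])/2 *1
l=edge(P,1,-1,a); h=edge(P,1,1,a);bl=edge(B,1,1,a); q=B@rot(a)
print("yaw",np.rad2deg(a),"y lo",l,"y hi",h,"blue y",q[:,1].min(),q[:,1].max(),bl)
# filter
m=(hsv[...,2]>110)&win&~blue&~deck
gr=(hsv[...,0]>45)&(hsv[...,0]<85)&(hsv[...,1]>100)&win
gr=big(gr); v,u=np.nonzero(gr); print("glass",atz("top",[[u.mean(),v.mean()]],61.5),gr.sum())
n,lab,s,cen=cv2.connectedComponentsWithStats((m|gr).astype(np.uint8))
i=np.argmin(np.linalg.norm(cen[1:]-[u.mean(),v.mean()],axis=1))+1
print("mount",rect(pc("top",lab==i,59)),s[i])
E
```

```text
deck ((521.8143310546875, -7.694183349609375), (179.62379455566406, 297.8975830078125), 3.7690067291259766)
blue ((616.197265625, 25.423641204833984), (14.292746543884277, 138.42579650878906), 3.618096113204956)
front slope,x (np.float64(-0.029851121503043792), np.float64(432.8957515674472)) rail back (np.float64(-0.02718113762108755), np.float64(621.4917268796312))
front slope,x (np.float64(-0.00136105365550926), np.float64(431.68897762895347)) rail back (np.float64(-0.0017539448845136651), np.float64(622.1086966565458))
front slope,x (np.float64(0.0002046943172754761), np.float64(431.6702189533694)) rail back (np.float64(0.003750160658429024), np.float64(621.9748493501894))Traceback (most recent call last):
  File "<stdin>", line 19, in <module>
  File "<stdin>", line 14, in edge
IndexError: too many indices for array: array is 1-dimensional, but 2 were indexed
```

```bash
cat > st.py <<'E'
from fit import *
A=np.deg2rad(3.65); O=np.array([544.5,-41.])  # origin in rotated frame
Rz=np.array([[np.cos(A),-np.sin(A)],[np.sin(A),np.cos(A)]])
w2s=lambda p:np.atleast_2d(p)[:,:2]@Rz-O
s2w=lambda p:(np.atleast_2d(p)+O)@Rz.T
def green(im,n="top",c=None):
    hsv,dark,blue=station(im)
    g=big((hsv[...,0]>45)&(hsv[...,0]<85)&(hsv[...,1]>100)); v,u=np.nonzero(g)
    G=w2s(atz(n,[[u.mean(),v.mean()]],61.5,c))[0]
    m=(hsv[...,2]>110)&(hsv[...,1]<60)|g
    k,l,s,cen=cv2.connectedComponentsWithStats(m.astype(np.uint8)); i=l[int(v.mean()),int(u.mean())]
    rc=cv2.minAreaRect(w2s(pc(n,l==i,59,c)).astype(np.float32))
    return G,rc
E
python3 - <<'E'
from st import *
im=cv2.imread("pics/top1.png")
G,rc=green(im); print("glass st",G,"mount st",rc)
print("seat st", w2s(atz("top",[[297.8,195.6]],45)))
o=im.copy()
def draw(pts,col):
    P=np.c_[s2w(np.array(pts)[:,:2]),np.array(pts)[:,2]]; q=proj("top",P)
    cv2.polylines(o2,[np.int32((q-[200,90]+.5)*2.7)],True,col,1)
o2=cv2.resize(im[90:310,200:480],None,fx=2.7,fy=2.7,interpolation=cv2.INTER_CUBIC)
draw([(-115,-150,45),(85,-150,45),(85,150,45),(-115,150,45)],(0,255,255))
draw([(65,-150,61),(80,-150,61),(80,150,61),(65,150,61)],(0,0,255))
draw([(0,125,61),(65,125,61),(65,145,61),(0,145,61)],(0,0,255))
draw([(15,65,45),(65,65,45),(65,125,45),(15,125,45)],(255,255,255))
b=cv2.boxPoints(rc); draw(np.c_[b,[59]*4],(255,0,255))
cv2.imwrite("pics/ov1.png",o2)
E
```

```text
glass st [ -8.70441395 -85.76345203] mount st ((-8.755861282348633, -85.61463928222656), (50.14537048339844, 58.84233474731445), 24.42617416381836)
seat st [[38.65743562 93.92201222]]
```

View pics/ov1.png

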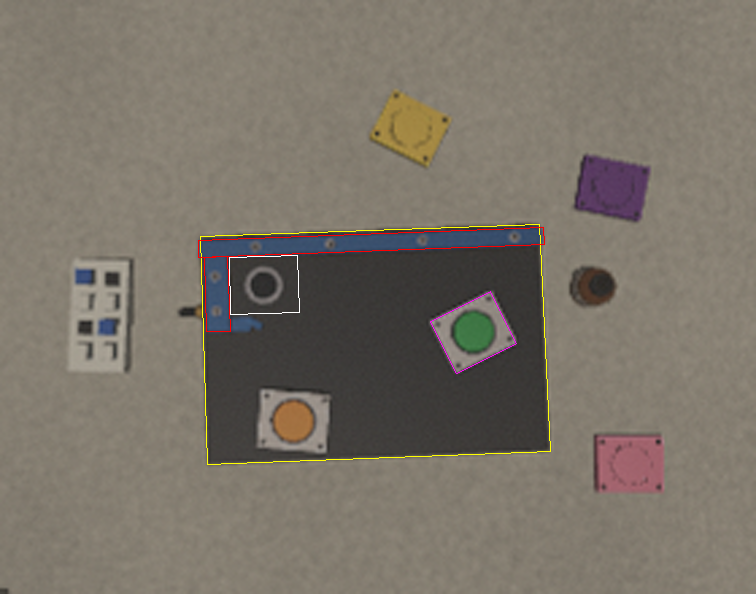

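The overlay fits to about a pixel. In the station frame the green filter is at (-9,-86), yaw about +24.4°. I'll move above the start of the push, fingers shut.

```bash
python3 -m pendant '[[0,-33,33,0,0],[0,-33,33,0,0],[0,-33,33,0,0],[0,-33,33,0,0],[0,-33,33,0,0],[0,-33,33,0,0],[0,-33,33,0,0],[0,-33,33,0,0],[0,-33,33,0,0],[0,-33,33,0,0]]' 20; python3 -m pendant '[[0,-33,34,0,0],[0,-33,34,0,0],[0,-33,34,0,0],[0,-33,34,0,0],[0,-31,34,0,0],[0,0,0,0,8.5],[0,0,0,0,8.5],[0,0,0,0,8.5],[0,0,0,0,8.5],[0,0,0,0,8.5]]'; python3 -m pendant '[[0,0,0,10,8.5],[0,0,0,10,8.5],[0,0,0,10,8.5],[0,0,0,10,8.5],[0,0,0,10,8.5],[0,0,0,10,8.5],[0,0,0,10,8.5],[0,0,0,10,8.5],[0,0,0,10,8.5],[0,0,0,10,7.8]]'
```

```text
time: 2.0
tool_pos: [413.9, 102.0, 231.7]
tcp_rot: [179.9, -0.0, 64.8]
ft_force: [1.1, 0.7, 0.6]
finger_gap: 0.3
time: 3.0
tool_pos: [497.9, -116.1, 231.3]
tcp_rot: [180.0, 0.0, 21.9]
ft_force: [-0.8, 0.4, -0.4]
finger_gap: 0.0
time: 4.0
tool_pos: [498.0, -116.1, 131.0]
tcp_rot: [-180.0, -0.0, -62.3]
ft_force: [0.2, 1.0, 0.2]
finger_gap: 0.3
```

Run:
```python
from st import *
c=cam("wrist"); im,d=optics.snapshot("wrist"); cv2.imwrite("pics/w1.png",im)
G,rc=green(im,"wrist",c); print("wrist glass st",G,"mount",rc)
im,d=optics.snapshot("top"); G,rc=green(im); print("top",G,rc)
print("tcp st",w2s(r.sense()["tool_pos"]), c[2])
```

```text
wrist glass st [ -8.08220569 -86.74622348] mount ((-8.747779846191406, -87.01421356201172), (34.21210479736328, 35.044551849365234), 23.928089141845703)
top [ -3.51942348 -72.44707274] ((-3.6769590377807617, -72.83576202392578), (3.69517183303833, 8.174560546875), 69.14933776855469)
tcp st [[ -55.95441858 -106.09636066]] [571.84022683 -78.22164377 274.56925459]
```

View pics/w1.png

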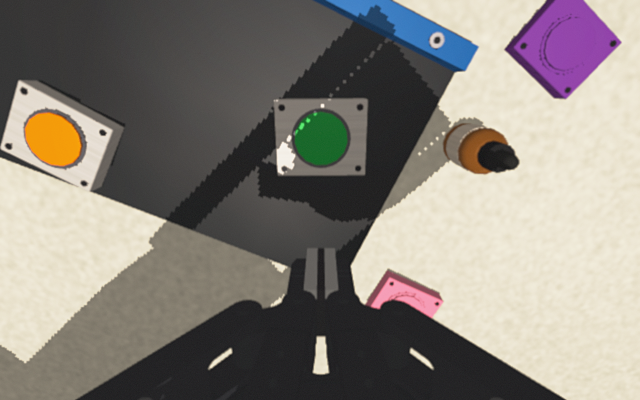

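Wrist view: the mount is square to the hand, glass at (321,138), shut tips at (320,250), and it agrees with the top view. I'll open the fingers slightly for a wider pusher, go down, then push while turning.

```bash
python3 -m pendant '[[0.3,0,0,15,0],[0.3,0,0,15,0],[0.3,0,0,15,0],[0.3,0,0,15,0],[0.3,0,0,12,0],[0.3,0,0,10,0],[0.3,0,0,0,0],[0.3,0,-5,0,0],[0.3,0,-5,0,0],[0.3,0,0,0,0]]'
python3 - <<'E'
from st import *
c=cam("wrist"); im,d=optics.snapshot("wrist"); cv2.imwrite("pics/w2.png",im); print(w2s(r.sense()["tool_pos"]))
im,d=optics.snapshot("scene");cv2.imwrite("pics/s2.png",im[100:350,150:500])
E
```

```text
time: 5.1
tool_pos: [508.3, -111.3, 50.4]
tcp_rot: [-179.9, -0.1, -62.0]
ft_force: [0.7, 0.5, 0.3]
finger_gap: 25.6
[[ -44.78726942 -102.40992117]]
```

View pics/w2.png

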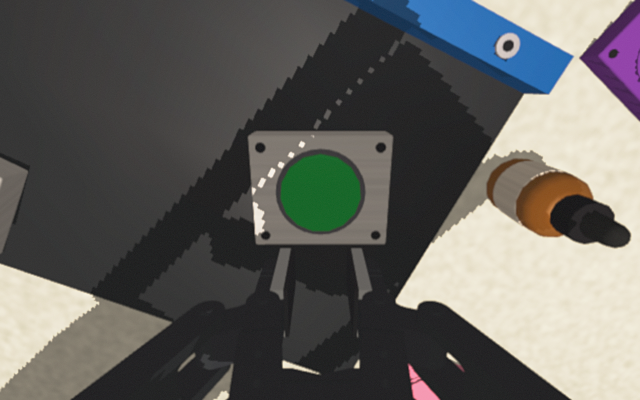

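Wrist view: the finger tips (285,250 and 357,250) stand just short of the mount edge (y≈245), centred on it. Pushing.

```bash
python3 -m pendant '[[0.3,0,-3,2,0],[0.3,0,-4,0,0],[0.3,0,-4,0,2.7],[0.3,0,-4,0,2.7],[0.3,0,-4,0,2.7],[0.3,0,-4,0,2.7],[0.3,0,-4,0,2.7],[0.3,0,-4,0,2.7],[0.3,0,-3,0,2.7],[0.3,0,-3,0,2.7]]'
python3 - <<'E'
from st import *
c=cam("wrist"); im,d=optics.snapshot("wrist"); cv2.imwrite("pics/w3.png",im); print(w2s(r.sense()["tool_pos"]))
print(green(im,"wrist",c))
E
```

```text
time: 6.2
tool_pos: [541.4, -98.1, 47.2]
tcp_rot: [180.0, 0.0, -83.7]
ft_force: [-0.7, -0.9, 0.2]
finger_gap: 25.8
[[-10.06257006 -91.36309787]]
(array([ 25.79629333, -90.37957757]), ((24.436084747314453, -90.44801330566406), (35.01311492919922, 35.27236557006836), 2.554861307144165))
```

View pics/w3.png

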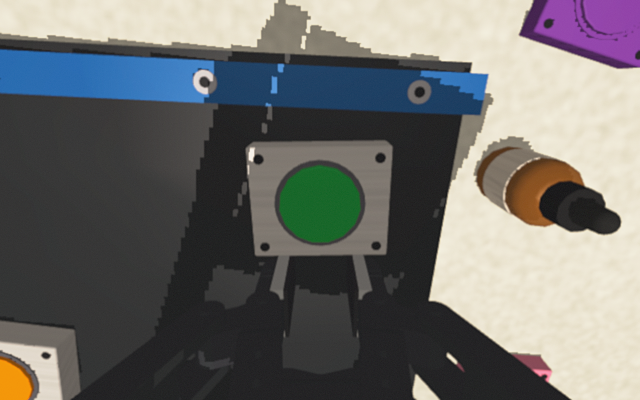

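The mount sits squarely ahead of the fingers, glass at (320,203), about 14 mm short of the rail. I'll close in gently.

```bash
python3 -m pendant '[[0.3,0,-3,0,1.3],[0.3,0,-3,0,1.3],[0.3,0,-3,0,0],[0.3,0,-2,0,0],[0.3,0,-1,0,0],[0.3,0,0,0,0]]';python3 -m pendant '[[0.3,0,-1,0,0],[0.3,0,0,0,0]]'; python3 -m pendant '[[0.3,0,-1,0,0],[0.3,0,0,0,0]]'; python3 -m pendant '[[0.3,0,-1,0,0],[0.3,0,0,0,0]]'
python3 - <<'E'
from st import *
c=cam("wrist"); im,d=optics.snapshot("wrist"); cv2.imwrite("pics/w4.png",im); print(w2s(r.sense()["tool_pos"]))
print(green(im,"wrist",c))
E
```

```text
time: 6.85
tool_pos: [553.3, -97.3, 47.3]
tcp_rot: [-180.0, -0.0, -86.2]
ft_force: [-0.3, 0.2, 0.4]
finger_gap: 25.6
time: 7.05
tool_pos: [554.2, -97.3, 47.3]
tcp_rot: [-180.0, -0.0, -86.2]
ft_force: [-0.1, 1.1, -0.7]
finger_gap: 25.9
time: 7.25
tool_pos: [555.2, -97.2, 47.3]
tcp_rot: [-180.0, -0.0, -86.2]
ft_force: [0.1, -0.6, 1.6]
finger_gap: 25.7
time: 7.45
tool_pos: [556.2, -97.1, 47.3]
tcp_rot: [-180.0, -0.0, -86.2]
ft_force: [1.1, 0.4, 0.6]
finger_gap: 25.8
[[  4.38798958 -91.32119273]]
(array([ 40.49141239, -91.96896925]), ((39.119659423828125, -92.13690185546875), (35.38999557495117, 35.07114028930664), 41.5311164855957))
```

```bash
python3 -m pendant '[[0.3,0,-1,0,0],[0.3,0,0,0,0]]';python3 -m pendant '[[0.3,0,-0.6,0,0],[0.3,0,0,0,0]]'
python3 - <<'E'
from st import *
c=cam("wrist"); im,d=optics.snapshot("wrist"); cv2.imwrite("pics/w5.png",im); print(w2s(r.sense()["tool_pos"]))
print(green(im,"wrist",c))
E
```

```text
time: 7.7
tool_pos: [556.5, -97.0, 47.1]
tcp_rot: [179.9, 0.0, -86.2]
ft_force: [-4.4, -0.2, 3.4]
finger_gap: 25.6
time: 7.9
tool_pos: [556.5, -97.0, 46.9]
tcp_rot: [179.9, 0.0, -86.2]
ft_force: [-6.9, 0.0, 3.4]
finger_gap: 25.5
[[  4.73050854 -91.22311977]]
(array([ 40.78968667, -91.93835078]), ((39.3861083984375, -91.90267944335938), (35.0151481628418, 35.225887298583984), 0.06701825559139252))
```

View pics/w5.png

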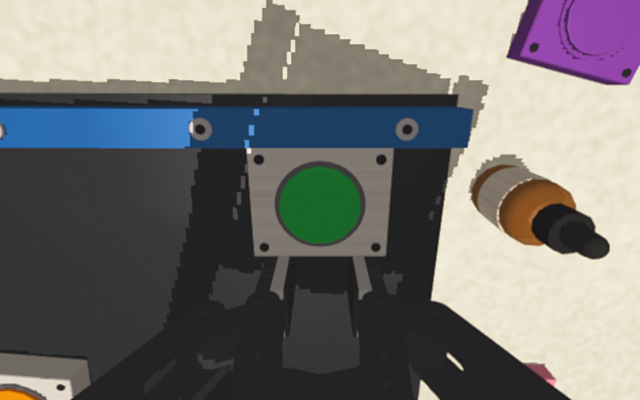

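The mount lies flush along the rail (edge y≈148, force 7 N). I'll back off, rise, turn the hand and move behind the -y side.

```bash
python3 -m pendant '[[0.3,0,3,0,0],[0.3,0,10,0,0],[0.3,0,17,0,0],[0.2,0,0,30,0],[0.2,0,0,-30,0],[0.2,0,0,0,0]]' --help 2>/dev/null | head -0
python3 - <<'E'
from st import *
s=r.sense(); print(s["time"],s["tool_pos"],w2s(s["tool_pos"]))
E
```

```text
7.95 [556.53393771 -96.99010819  46.85911662] [[  4.73050854 -91.22311977]]
```

That call was a slip: it included a row going down, and it was refused, so nothing moved. Here are the correct rows (tool z is down, so rising is -z).

```bash
python3 -m pendant '[[0.3,0,3,0,0],[0.3,0,10,0,0],[0.3,0,17,0,0],[0.2,0,0,-30,0],[0.2,0,0,-30,0],[0.2,0,0,0,-8.5],[0.2,0,0,0,-8.5],[0.2,0,0,0,-8.5],[0.2,0,0,0,-8.5],[0.2,0,0,0,-8.5]]'; python3 -m pendant '[[0.2,0,0,0,-8.5],[0.2,0,0,0,-8.5],[0.2,0,0,0,-8.5],[0.2,0,0,0,-8.5],[0.2,0,0,0,-8.5],[0.2,0,0,0,-5],[0.2,15,14,0,0],[0.2,16,14,0,0],[0.2,15,14,0,0],[0.2,16,14,0,0]]'
python3 - <<'E'
from st import *
c=cam("wrist"); im,d=optics.snapshot("wrist"); cv2.imwrite("pics/w6.png",im); s=r.sense(); print(w2s(s["tool_pos"]))
print(green(im,"wrist",c))
E
```

```text
time: 8.95
tool_pos: [527.5, -99.0, 107.4]
tcp_rot: [-180.0, -0.0, -43.3]
ft_force: [-0.2, -0.2, 0.6]
finger_gap: 16.9
time: 9.95
tool_pos: [593.6, -151.3, 107.4]
tcp_rot: [180.0, -0.0, 3.8]
ft_force: [-0.4, 0.0, -0.0]
finger_gap: 17.2
[[  40.12156188 -149.84707492]]
(array([ 39.95030689, -91.53178116]), ((39.8983154296875, -91.9332046508789), (50.66715621948242, 60.32227325439453), 0.08483833074569702))
```

View pics/w6.png

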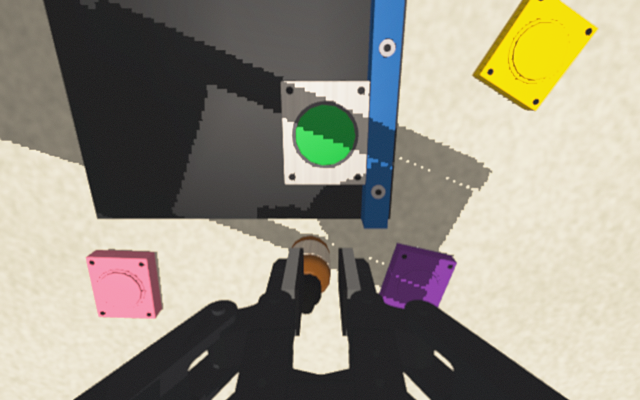

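Measured: mount at (39.9,-91.9), skew 0.08°, so it is flush against the rail. Bottle (310,270) is clear of the fingers' descent. Going down behind the -y side.

```bash
python3 -m pendant '[[0.2,-6,0,12,-0.1],[0.2,0,0,12,0],[0.2,0,0,12,0],[0.2,0,0,12,0],[0.2,0,0,11,0],[0.2,0,0,0,0],[0.2,0,-5,0,0],[0.2,0,-5,0,0],[0.2,0,-3,0,0],[0.2,0,-2,0,0]]'; python3 -m pendant '[[0.2,0.1,-2,0,0],[0.2,0.1,-3,0,0],[0.2,0.1,-4,0,0],[0.2,0.1,-5,0,0],[0.2,0.1,-5,0,0],[0.2,0.1,-5,0,0],[0.2,0.1,-5,0,0],[0.2,0.1,-5,0,0],[0.2,0.1,-4,0,0],[0.2,0.1,-3,0,0]]'
python3 - <<'E'
from st import *
c=cam("wrist"); im,d=optics.snapshot("wrist"); cv2.imwrite("pics/w7.png",im); s=r.sense(); print(w2s(s["tool_pos"]))
print(green(im,"wrist",c))
E
```

```text
time: 11.0
tool_pos: [586.5, -135.7, 48.6]
tcp_rot: [180.0, -0.0, 3.9]
ft_force: [-1.2, -0.7, -0.5]
finger_gap: 17.1
time: 12.0
tool_pos: [584.5, -94.8, 48.3]
tcp_rot: [-180.0, 0.0, 3.9]
ft_force: [0.9, 0.3, 0.2]
finger_gap: 16.9
[[ 32.81785706 -90.44486689]]
(array([ 39.7678887 , -50.29467235]), ((39.74510955810547, -50.75780487060547), (50.437747955322266, 60.7846794128418), 0.1669589728116989))
```

View pics/w7.png

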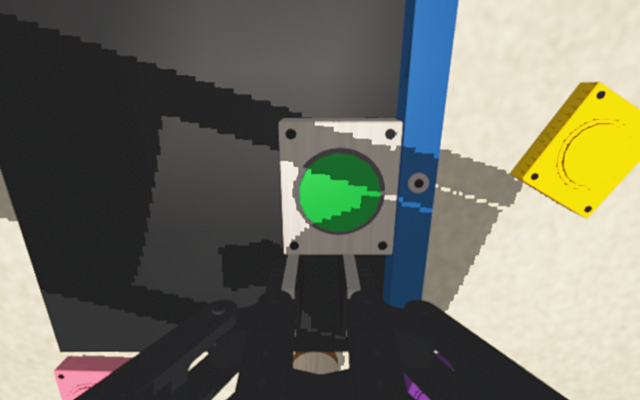

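The mount follows along the rail (0.17° skew). Continuing with a bit more bias toward the rail.

```bash
python3 -m pendant '[[0.2,0.2,-3,0,0.2],[0.2,0.2,-4,0,0],[0.2,0.2,-5,0,0],[0.2,0.2,-5,0,0],[0.2,0.2,-5,0,0],[0.2,0.2,-5,0,0],[0.2,0.2,-5,0,0],[0.2,0.2,-5,0,0],[0.2,0.2,-5,0,0],[0.2,0.2,-5,0,0]]'; python3 -m pendant '[[0.2,0.2,-5,0,0],[0.2,0.2,-5,0,0],[0.2,0.2,-5,0,0],[0.2,0.2,-5,0,0],[0.2,0.2,-5,0,0],[0.2,0.2,-5,0,0],[0.2,0.2,-5,0,0],[0.2,0.2,-5,0,0],[0.2,0.2,-4,0,0],[0.2,0.2,-3,0,0]]'
python3 - <<'E'
from st import *
c=cam("wrist"); im,d=optics.snapshot("wrist"); cv2.imwrite("pics/w8.png",im); s=r.sense(); print(w2s(s["tool_pos"]))
print(green(im,"wrist",c))
E
```

```text
time: 13.05
tool_pos: [583.5, -47.8, 48.3]
tcp_rot: [180.0, -0.0, 3.7]
ft_force: [-0.3, -0.3, 0.4]
finger_gap: 17.2
time: 14.05
tool_pos: [582.4, -0.7, 48.3]
tcp_rot: [-180.0, 0.0, 3.7]
ft_force: [-0.3, -0.7, 0.7]
finger_gap: 17.1
[[36.7347016   3.46727811]]
(array([39.63709468, 43.66743638]), ((39.60682678222656, 43.18913650512695), (60.779659271240234, 50.447044372558594), 89.98470306396484))
```

View pics/w8.png

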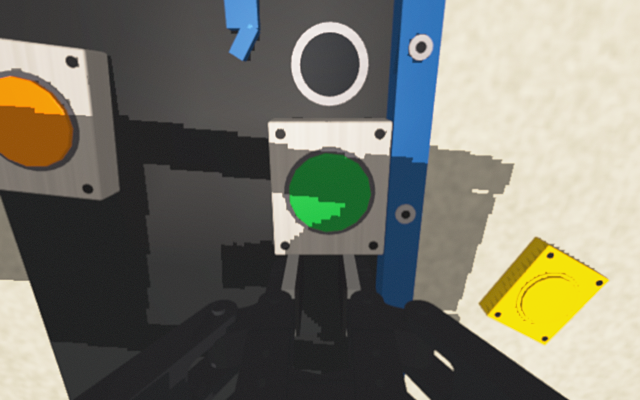

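```bash
python3 -m pendant '[[0.2,0.2,-3,0,0],[0.2,0.2,-5,0,0],[0.2,0.2,-5,0,0],[0.2,0.2,-5,0,0],[0.2,0.2,-5,0,0],[0.2,0.2,-5,0,0],[0.2,0.2,-5,0,0],[0.2,0.2,-5,0,0],[0.2,0.2,-4,0,0],[0.2,0.2,-3,0,0]]'; python3 -m pendant '[[0.2,0,-2,0,0],[0.2,0,-1,0,0],[0.2,0,-1,0,0],[0.2,0,0,0,0]]'
python3 - <<'E'
from st import *
c=cam("wrist"); im,d=optics.snapshot("wrist"); cv2.imwrite("pics/w9.png",im); s=r.sense(); print(w2s(s["tool_pos"]))
print(green(im,"wrist",c))
E
```

```text
time: 15.1
tool_pos: [581.6, 44.3, 48.3]
tcp_rot: [-180.0, -0.0, 3.7]
ft_force: [0.8, -0.7, -0.9]
finger_gap: 17.3
time: 15.5
tool_pos: [581.3, 47.9, 48.3]
tcp_rot: [-180.0, 0.0, 3.7]
ft_force: [0.2, -0.9, -1.0]
finger_gap: 17.3
[[38.67032197 51.71674099]]
(array([39.52280274, 92.3202016 ]), ((39.52961730957031, 91.80192565917969), (50.4671516418457, 60.773765563964844), 0.0016510867280885577))
```

```bash
python3 -m pendant '[[0.2,0,-1,0,0],[0.2,0,0,0,0]]'; python3 -m pendant '[[0.2,0,-1,0,0],[0.2,0,0,0,0]]'; python3 -m pendant '[[0.2,0,-0.6,0,0],[0.2,0,0,0,0]]'
```

```text
time: 15.75
tool_pos: [581.2, 48.9, 48.3]
tcp_rot: [-180.0, 0.0, 3.7]
ft_force: [-0.6, 0.1, 0.7]
finger_gap: 16.9
time: 15.95
tool_pos: [581.2, 50.0, 48.3]
tcp_rot: [-180.0, -0.0, 3.7]
ft_force: [-0.2, -0.5, -0.5]
finger_gap: 17.6
time: 16.15
tool_pos: [581.1, 50.5, 48.3]
tcp_rot: [-180.0, -0.0, 3.7]
ft_force: [0.0, 0.2, -0.8]
finger_gap: 17.2
```

```bash
python3 -m pendant '[[0.2,0,-0.6,0,0],[0.2,0,0,0,0]]'; python3 -m pendant '[[0.2,0,-0.6,0,0],[0.2,0,0,0,0]]'
python3 - <<'E'
from st import *
c=cam("wrist"); im,d=optics.snapshot("wrist"); cv2.imwrite("pics/w10.png",im); s=r.sense(); print(w2s(s["tool_pos"]))
print(green(im,"wrist",c))
E
```

```text
time: 16.35
tool_pos: [581.1, 50.7, 48.3]
tcp_rot: [180.0, -0.0, 3.7]
ft_force: [-0.4, -3.6, 0.6]
finger_gap: 17.2
time: 16.55
tool_pos: [581.1, 50.7, 48.3]
tcp_rot: [179.9, 0.0, 3.7]
ft_force: [1.6, -5.6, -0.7]
finger_gap: 16.8
[[38.70496663 54.60982171]]
(array([39.54147724, 94.98791031]), ((39.51246643066406, 94.0462646484375), (59.627647399902344, 50.4879264831543), 89.96729278564453))
```

View pics/w10.png

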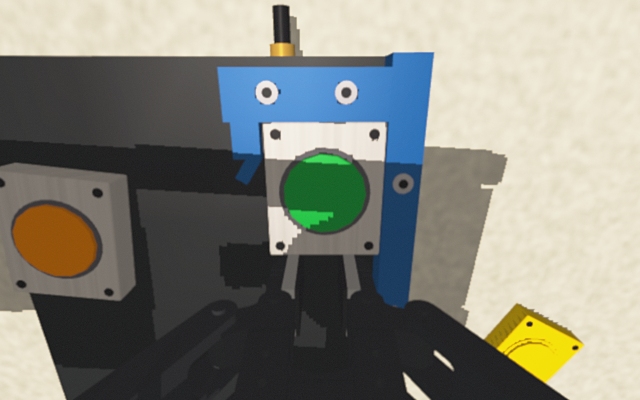

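The filter is against the stop (edge y≈122, force 5.6 N). As x reads about 0.5 mm short, I'll back off and give a light seating nudge toward the rail from the -x side, clear of the inner guide.

```bash
python3 -m pendant '[[0.2,0,3,0,0],[0.2,0,5,0,0],[0,0,0,-20,0],[0,0,0,-40,0],[0,0,0,0,8.5],[0,0,0,0,8.5],[0,0,0,0,8.5],[0,0,0,0,8.5],[0,0,0,0,8.5],[0,0,0,0,8.5]]'; python3 -m pendant '[[0,0,0,0,8.5],[0,0,0,0,8.5],[0,0,0,0,8.5],[0,0,0,0,8.5],[0,0,0,0,5],[0,-11,18,0,0],[0,-11,18,0,0],[0,-11,18,0,0],[0,0,0,0,0]]'
python3 - <<'E'
from st import *
c=cam("wrist"); im,d=optics.snapshot("wrist"); cv2.imwrite("pics/w11.png",im); s=r.sense(); print(w2s(s["tool_pos"]))
print(green(im,"wrist",c))
E
```

```text
time: 17.6
tool_pos: [581.5, 43.7, 108.3]
tcp_rot: [-180.0, 0.0, -47.6]
ft_force: [0.2, 0.6, 0.8]
finger_gap: 0.1
time: 18.5
tool_pos: [523.6, 74.2, 107.9]
tcp_rot: [179.9, 0.0, -86.2]
ft_force: [0.0, 0.2, 1.4]
finger_gap: -0.2
[[-15.98046654  81.0127033 ]]
(array([40.15704856, 94.27639372]), ((39.555877685546875, 94.49256896972656), (34.87398910522461, 34.295406341552734), 0.054926369339227676))
```

View pics/w11.png

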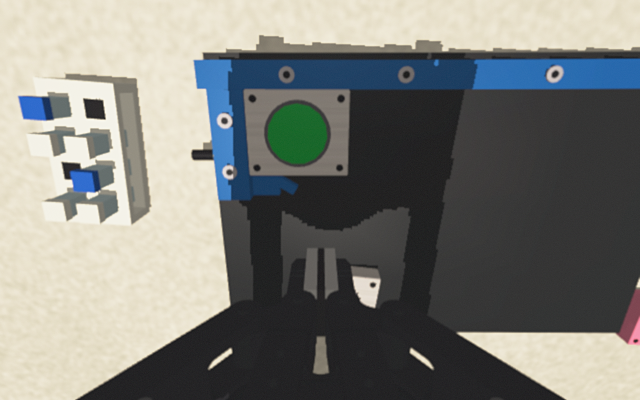

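The filter sits in the corner, rail along the top, stop at the left. Hand is in front, amber (365,285) well behind the fingers' path. Descending for the nudge.

```bash
python3 -m pendant '[[0,3,0,15,0],[0,0,0,15,0],[0,0,0,15,0],[0,0,0,13,0],[0,0,-4,0,0],[0,0,-4,0,0],[0,0,-4,0,0],[0,0,-3,0,0],[0,0,-2,0,0],[0,0,0,0,0]]'; python3 -m pendant '[[0,0,-1,0,0],[0,0,-1,0,0],[0,0,0,0,0]]'; python3 -m pendant '[[0,0,-1,0,0],[0,0,0,0,0]]'; python3 -m pendant '[[0,0,-0.6,0,0],[0,0,0,0,0]]'
```

```text
time: 19.55
tool_pos: [543.3, 71.3, 50.8]
tcp_rot: [-179.9, -0.0, -86.3]
ft_force: [-0.9, 0.2, -0.4]
finger_gap: 0.2
time: 19.85
tool_pos: [544.8, 71.4, 50.4]
tcp_rot: [-180.0, -0.0, -86.3]
ft_force: [0.1, -0.2, -0.5]
finger_gap: -0.2
time: 20.05
tool_pos: [545.4, 71.4, 50.1]
tcp_rot: [180.0, -0.0, -86.3]
ft_force: [-1.6, -0.4, 0.5]
finger_gap: -0.1
time: 20.25
tool_pos: [545.5, 71.4, 50.0]
tcp_rot: [179.9, -0.0, -86.3]
ft_force: [-5.4, -0.9, 2.6]
finger_gap: 0.0
```

Contact at 5 N against the rail, at the same x as before. Retreat and check.

```bash
python3 -m pendant '[[0,0,2,0,0],[0,0,5,0,0],[0,0,6,0,0],[0,0,0,-30,0],[0,0,0,-40,0],[0,0,0,-40,0],[0,0,40,0,0],[0,0,40,0,0],[0,0,40,0,0],[0,0,0,0,0]]'
python3 - <<'E'
from st import *
c=cam("wrist"); im,d=optics.snapshot("wrist"); cv2.imwrite("pics/w12.png",im); s=r.sense(); print(w2s(s["tool_pos"]))
print(green(im,"wrist",c))
u,v=proj("wrist",np.r_[s2w([[40,95]])[0],61],c)[0]
h=cv2.resize(im[int(max(0,v-70)):int(v+70),int(max(0,u-90)):int(u+90)],None,fx=4,fy=4,interpolation=cv2.INTER_CUBIC); 
im,d=optics.snapshot("top"); g=cv2.resize(im[140:270,250:440],None,fx=3.8,fy=3.8,interpolation=cv2.INTER_CUBIC)
cv2.imwrite("pics/f_top.png",g); cv2.imwrite("pics/f_w.png",h)
E
```

```text
time: 21.25
tool_pos: [408.7, 62.8, 158.7]
tcp_rot: [179.8, 0.0, -86.3]
ft_force: [0.3, -0.7, 0.2]
finger_gap: 0.0
[[-129.82137527   77.53874164]]Traceback (most recent call last):
  File "<stdin>", line 3, in <module>
  File "st.py", line 8, in green
    g=big((hsv[...,0]>45)&(hsv[...,0]<85)&(hsv[...,1]>100)); v,u=np.nonzero(g)
  File "fit.py", line 6, in big
    n,l,s,_=cv2.connectedComponentsWithStats(m.astype(np.uint8)); return l==1+np.argmax(s[1:,4])
                                                                              ~~~~~~~~~^^^^^^^^^
    return _wrapfunc(a, 'argmax', axis=axis, out=out, **kwds)
    return bound(*args, **kwds)
ValueError: attempt to get argmax of an empty sequence
```

```bash
python3 -m pendant '[[0,0,-40,0,0],[0,0,-40,0,0],[0,-10,-30,0,0],[0,0,0,0,0],[0,0,0,0,0]]'
python3 - <<'E'
from st import *
c=cam("wrist"); im,d=optics.snapshot("wrist")
print(green(im,"wrist",c))
u,v=proj("wrist",np.r_[s2w([[40,95]])[0],61],c)[0]
h=cv2.resize(im[int(max(0,v-70)):int(v+70),int(max(0,u-90)):int(u+90)],None,fx=4,fy=4,interpolation=cv2.INTER_CUBIC)
cv2.imwrite("pics/f_w.png",h)
for n in["top","scene"]:
    optics.snapshot(n)
    for q in["amber_filter","dropper_bottle","cuvette_rack"]:
        print(n,q,[np.round(x["at"]).tolist() for x in optics.search_frame(n,q)][:2])
E
```

```text
time: 21.8
tool_pos: [523.4, 80.1, 159.7]
tcp_rot: [180.0, -0.0, -86.3]
ft_force: [-0.1, 0.2, -0.1]
finger_gap: -0.1
(array([40.13226837, 94.22163668]), ((39.42261505126953, 94.18272399902344), (34.772071838378906, 34.15690612792969), 0.006967341993004084))
top amber_filter [[448.0, 59.0, 59.0]]
top dropper_bottle [[583.0, -198.0, 45.0]]
top cuvette_rack []
scene amber_filter [[474.0, 66.0, 56.0]]
scene dropper_bottle [[600.0, -202.0, 42.0]]
scene cuvette_rack [[565.0, 230.0, 27.0]]
```

View pics/f_w.png

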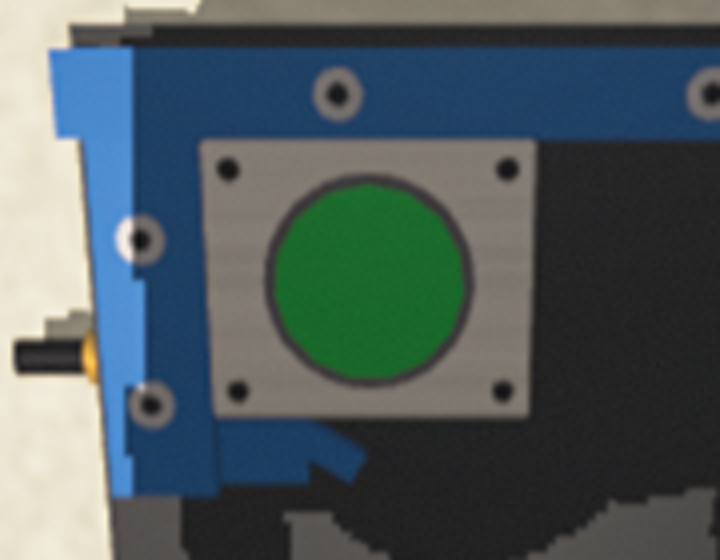

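```bash
python3 -m pendant '[[0,0,0,-30,0],[0,0,0,-30,0],[0,0,30,0,0],[0,0,0,0,0],[0,0,0,0,0]]'; python3 -c "from bench import *; print(hand_in())"
```

```text
time: 22.75
tool_pos: [492.6, 78.0, 220.4]
tcp_rot: [-180.0, -0.0, -86.3]
ft_force: [0.6, 0.6, -0.1]
finger_gap: -0.1
the job is handed in; nothing more can be done
None
```

The green filter is home in the corner pocket, against both the rail and the end stop, and the job is handed in at 22.8 s. I pushed it flush to the rail (contact about 7 N) while turning it square. I then slid it along the rail by its -y side into the end stop (about 5.6 N), and gave it a light nudge (5 N) against the rail.

**Last checks:**
- **Seating:** the final wrist picture shows no visible gap at the rail or the stop. The mount's skew before the nudge measured under 0.05°.
- **Position:** the glass centre reads (40.1, 94.2) against the nominal (40, 95). The 0.8 mm in y is within calibration error, and the stop was confirmed by contact force.
- **Handling:** only the mount was pushed, and the hand finished clear, with the TCP about 175 mm above the deck.
- **Bystanders:** in the scene camera the bottle, rack and amber filter read within about 2 mm of where they started. The top camera's last reading for amber was 16 mm off in world x. I put that down to the hand partly hiding it, but I did not re-measure it with the hand away. The top camera found no rack either time.
- **Refused command:** one move command contained a wrong downward row. It was refused whole, and nothing moved.

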